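# Find the flat of a braked spindle and hold its collar on it

## Task

On the small spin stand, press the sprung brake lever down until its catch holds it, so that the spindle is free, then turn the shaft with the fingers until you feel its flat and it squarely faces the screwdriver. Fetch the steel collar from its pedestal, slide it down over the shaft with its set-screw on the flat's side and level with the screwdriver's tip, and draw it away from the screwdriver until the screw's point bears on the flat. Finish while holding it there, gripped, level and still, nothing under it, ready for the screw to be tightened, and leave the tape reel, the jar and the marker where they are.

Things in the scene. Friction and masses are not known exactly. Their poses are not given: they have to be found in the camera images.
- stand: fixed aluminium spin stand, plate 225 x 260 x 10 mm. Origin on the bench under the vertical spindle axis, z up, +x from the spindle to the fixed screwdriver (level, 105 mm up, tip 90 mm from the axis; its white post begins 114 mm out, all under 118 mm high). Brake lever on the -y side. Heights: white block 26, brake disc (radius 50) 36, hub (radius 22) 52 mm
- seat (a point): point on the spindle axis at the screwdriver's height, 105 mm above the bench: where the collar's centre belongs, about 2 mm back along -x once the screw's point bears on the flat. Axes as stand
- shaft: upright steel shaft, 28 mm diameter, 52 to 130 mm above the bench, with one flat along its length: 22 mm wide, 8.5 mm from the axis, 22.5 mm thick there. Origin on the axis, 105 mm up; x axis squarely out of the flat, z up. At first x is 0.6 to 1.5 rad counter-clockwise of the stand's x. Turns -1.6 to 2 rad: about 0.2 N m braked, 0.03 N m free; stays where left
- brake_lever (a joint): angle of the brake lever (rad): 0 up, brake on; grows as the paddle is pressed down; once past about 0.33 the catch has snapped over it and holds it at about 0.31 by itself; stop at 0.40. Pressing the paddle takes about 5 N at first, about 9 N at the catch
- paddle (a point): centre of the upper face of the lever's black paddle (30 x 32 mm, 8 thick), 58 mm above the bench at rest, 170 mm from the spindle axis towards the stand's -y. The hinge, along the stand's x, is 85 mm nearer the spindle and 10 mm lower; the paddle sinks about 28 mm to be caught, 33 mm to the stop. Catch and its white block, under 52 mm high, begin 33 mm inward of it. z up
- pedestal: fixed white plastic post, radius 18 mm, 45 mm high, upon which the collar lies at the start. Origin under its centre on the bench
- collar_mid (a point): centre (half-way up) of the loose steel collar: ring of 46 mm outside diameter, 32 mm bore, 22 mm high, 150 g, flat on the pedestal, centre 56 mm above the bench. x axis points out through the set-screw: 9 mm head 6 mm proud of the rim, 5 mm thick point reaching into the bore, so it passes over the shaft only with the screw on the flat's side; z up
- screw_tip (a point): end of the set-screw's point inside the bore, 10.5 mm from the collar's centre on its x axis, half-way up; axes as the collar
- collar: the same collar, origin at the centre of its underside (11 mm below collar_mid), same axes
- tape_reel: bystander: aluminium-coloured tape ring, 90 mm diameter, 24 mm high, origin under its centre
- bottle: bystander: white jar, 48 mm diameter, 85 mm high, origin under its centre
- marker: bystander: orange marker pen, 120 mm long, lying on an open notebook; origin under its middle
Mind the look-alikes: they are no part of the job. There is more than one size of the collar; the job needs the middle-sized.

How it is judged:
By the outcome, as a careful person would: the job done as asked, in the order asked, and still so for the second after the job is handed in, while the arm keeps its last pose, push and grip.
It also fails if it takes over 67 s, if anything falls off the work surface, if the arm or the gripper's body presses on something with over 40 N, if the wrist force passes 120 N, or if a joint passes its speed limit or range.

## Robot

A 7-joint arm with a two-finger parallel gripper is mounted at the origin on the work surface. World frame = base frame: x ahead of the robot, y to its left, z up, the work surface at z = 0. Lengths are in m, angles in rad, forces in N, time in s.
With the tool pointing down it reaches from about 0.425 to 0.825 m from the base axis. Payload 3.6 kg.
Tool frame: the origin (TCP) lies where the fingers leave the gripper's body, on its centre line; the fingertips stand 73 mm ahead of it and the grasp point (between the pads) lies 54 mm ahead of it; z points along the fingers, y is the line along which they close (so a half turn about z gives the same grasp; the last joint's range is limited). The gripper opens to 85 mm and grips with 20 to 120 N. Pads are 22 mm wide; open, the fingers measure 114 mm over their backs; the gripper's body (76 mm by 85 mm) begins 54 mm behind the grasp point. The pads swing forward as they close: fully open they stand 13 mm farther back than shut.
Start: joints at [-1.232, 0.615, -0.013, 1.423, 0.008, 1.103, -0.04], TCP at [0.232, 0.607, 0.304] pointing down, gripper open.
Joint ranges: [-3.12, 3.12], [-0.3, 2.06], [-1.34, 1.32], [0.26, 2.42], [-1.36, 4.5], [0.01, 1.98], [-2.84, 2.84]. Speed limits (rad/s): [2.79, 2.79, 3.14, 3.14, 3.14, 3.14, 3.14].

## Interface

Orientations are given as a unit quaternion [x, y, z, w].
In Python, from station import arm, snapshot, camera_info, ticket gives the robot as it stands. Calls block until the motion is done:
- arm.movep(position, orientation): joint-space move of the TCP to a pose.
- arm.line_to(position, velocity=0.15, ori=None): straight line of the TCP; ori=None keeps the orientation; velocity is the mean speed in m/s.
- arm.move_j(angles): joint-space move.
- arm.move_gripper(opening, effort=None): opening from 0.0 (shut) to 1.0 (fully open); effort is the grip in N (None keeps the last); returns when the fingers have stopped.
- arm.pause(seconds).
- arm.ik(position, orientation): joint angles nearest the present ones, or None.
- snapshot(name): name is "scene" or "side" or "wrist"; returns the picture (480x640x3 uint8, blue, green, red); there is no depth.
- camera_info(name): a dict with "fx", "fy", "cx", "cy" (pixels), "R" (3x3) and "t" (3): a world point X has camera coordinates R X + t; the wrist camera has in their place "T_tool_cam" (4x4, takes a point from camera to tool coordinates, whose origin is the TCP and whose axes are the flange's). Camera axes: x right, y down, z forward; pixel columns grow to the right and rows downward; lengths in m; the calibration is good to about 2 mm. A picture is of the moment at which its call begins: read the wrist's pose just before it. camera_info takes no time and is no camera call.
A pose or a line that the arm cannot do raises arm.MotionError and nothing moves.
- ticket.finish_job(): hands the job in; it is judged then, once.
Readings, each from a call of its own:
- arm.read_time(): time.
- arm.read_joint_positions(): joint angles.
- arm.read_dq(): joint speeds.
- arm.read_effort(): joint torques, N m.
- arm.read_tool_pos(): TCP position.
- arm.read_eef_rot(): TCP orientation.
- arm.read_ft_force(): force on the tool from outside, world axes, zero at the start.
- arm.read_wrist_torque(): the same for the moment, N m.
- arm.read_opening(): opening from 0.0 (shut) to 1.0 (fully open).
- arm.read_finger_force(): force on a finger pad.
Only numpy, scipy, OpenCV 4.12 (cv2) and the standard library are available. Lean on these libraries where they do the work, as an engineer would, in place of code of your own. Each camera call takes 0.05 s, during which the arm holds its last target. There are 200 camera calls.

## Working session

There is one attempt and no reset: what is moved stays moved. The work goes in short steps, each a Python script; the robot and the scene stay as the last script left them, time stands still between calls to the robot, and variables do not carry over. Pictures are saved under pics/ and viewed, at most 11 in all, crops included, and the job is handed in when it is done.

```bash
mkdir -p pics; ls; python3 - <<'E'
from station import arm,snapshot,camera_info
import cv2
for n in("scene","side"):
    cv2.imwrite(f"pics/{n}0.png",snapshot(n)); print(n,camera_info(n))
print(camera_info("wrist")); print(arm.read_time(),arm.read_eef_rot(),arm.read_ft_force())
E
```

```text
pics
scene {'fx': 529.6285601170204, 'fy': 529.6285601170204, 'cx': 318.5321971579781, 'cy': 242.6684436211725, 'R': array([[-0.7936077 ,  0.60827928, -0.01353256],
       [ 0.47199216,  0.60145713, -0.64457174],
       [-0.38394038, -0.51792436, -0.76442406]]), 't': array([ 0.44448847, -0.18500251,  1.27692174])}
side {'fx': 605.8417587477545, 'fy': 605.8417587477545, 'cx': 314.22001375990914, 'cy': 232.51418670444627, 'R': array([[-0.72934527, -0.68390189, -0.01826718],
       [-0.33960347,  0.38508985, -0.85812312],
       [ 0.59390653, -0.61966443, -0.51311892]]), 't': array([0.40153237, 0.27691426, 1.2106195 ])}
{'fx': 383.0333709187109, 'fy': 383.0333709187109, 'cx': 317.02417544020324, 'cy': 243.71043155445355, 'T_tool_cam': array([[-6.73453907e-04, -9.59689095e-01, -2.81062961e-01,
         7.14888643e-02],
       [ 9.99999671e-01, -7.73699396e-04,  2.45700066e-04,
         4.99683892e-04],
       [-4.53253917e-04, -2.81062703e-01,  9.59689300e-01,
        -6.98976719e-02],
       [ 0.00000000e+00,  0.00000000e+00,  0.00000000e+00,
         1.00000000e+00]])}
0.1 [ 1.81841518e-01  9.83327148e-01 -1.16057439e-03 -1.86537829e-04] [0.37662715 0.09739914 0.35799575]
```

View pics/scene0.png

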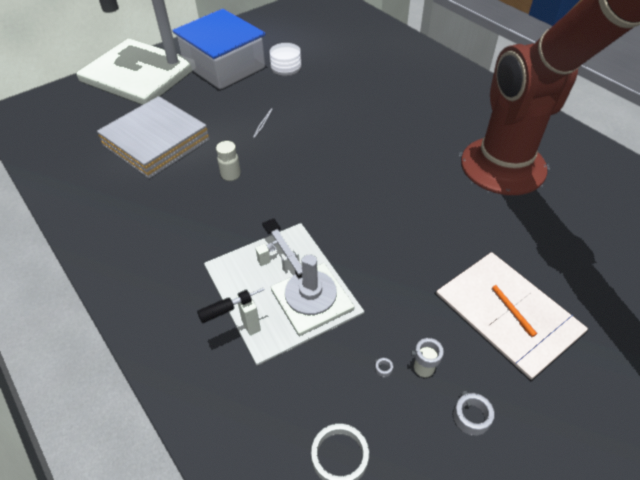

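View pics/side0.png

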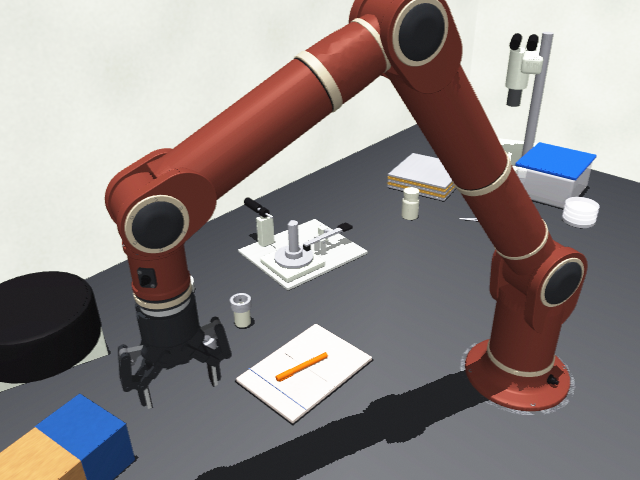

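```bash
cat > h.py <<'E'
import numpy as np,cv2
from station import arm,snapshot,camera_info
from scipy.spatial.transform import Rotation as Ro
def ray(n,px,z,cam=None):
    c=cam or camera_info(n); R,t=np.array(c["R"]),np.array(c["t"])
    d=R.T@np.array([(px[0]-c["cx"])/c["fx"],(px[1]-c["cy"])/c["fy"],1]); o=-R.T@t
    return o+d*(z-o[2])/d[2]
def proj(n,X,cam=None):
    c=cam or camera_info(n); q=np.array(c["R"])@X+c["t"]
    return np.array([c["fx"]*q[0]/q[2]+c["cx"],c["fy"]*q[1]/q[2]+c["cy"]])
def wcam():
    c=dict(camera_info("wrist")); T=np.eye(4); T[:3,:3]=Ro.from_quat(arm.read_eef_rot()).as_matrix(); T[:3,3]=arm.read_tool_pos()
    M=np.linalg.inv(T@np.array(c["T_tool_cam"])); c["R"]=M[:3,:3]; c["t"]=M[:3,3]; return c
def down(yaw):  # tool z down, tool x at heading yaw in world; tool y (closing) at yaw-90deg
    c,s=np.cos(yaw),np.sin(yaw)
    return Ro.from_matrix(np.array([[c,s,0],[s,-c,0],[0,0,-1]])).as_quat()
E
python3 - <<'E'
from h import *
im=cv2.imread("pics/scene0.png"); cv2.imwrite("pics/crop1.png",cv2.resize(im[210:390,200:460],None,fx=3,fy=3,interpolation=cv2.INTER_CUBIC))
for nm,n,p,z in[("shafttop","scene",(310,259),.13),("shafttop","side",(293,222),.13),("tip","scene",(264,290),.105),("paddle","scene",(272,227),.058),("paddle","side",(346,228),.058),("col","scene",(429,350),.067),("col","side",(241,299),.067),("big","scene",(475,410),.02),("small","scene",(384,366),.01),("reel","scene",(340,453),.024),("jar","scene",(227,150),.085)]:
    print(nm,n,ray(n,p,z).round(4))
E
```

```text
shafttop scene [0.597  0.0263 0.13  ]
shafttop side [0.5931 0.0269 0.13  ]
tip scene [0.6902 0.0157 0.105 ]
paddle scene [ 0.5754 -0.135   0.058 ]
paddle side [ 0.5564 -0.1299  0.058 ]
col scene [0.5281 0.2637 0.067 ]
col side [0.5195 0.2647 0.067 ]
big scene [0.5234 0.3737 0.02  ]
small scene [0.5839 0.2205 0.01  ]
reel scene [0.7424 0.2932 0.024 ]
jar scene [ 0.5357 -0.3702  0.085 ]
```

View pics/crop1.png

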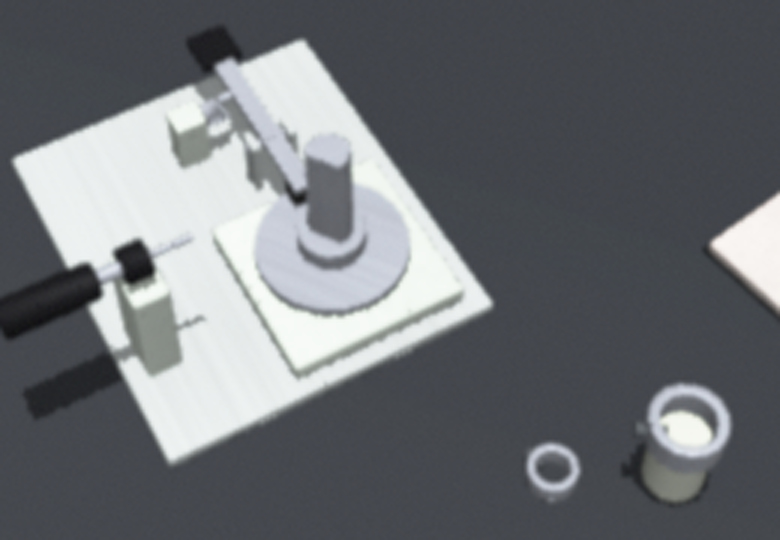

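Candidates: collar on its pedestal at (429,350), large look-alike ring on the bench at (475,410), and small one at (385,367). The one on the pedestal is the middle size, and the crop shows its screw head at about (414,353), so that is the one I'll use. The shaft top is at (310,259), the screwdriver tip at (263,289) and the paddle at (271,226).

```bash
python3 - <<'E'
from h import *
P=[ray("scene",(200+a/3,210+b/3),.010)[:2] for a,b in((12,160),(302,40),(492,305),(172,463))]
P=np.array(P).round(4); print(P, [np.linalg.norm(P[i]-P[i-1]).round(4) for i in range(4)])
for i in range(4): d=P[i]-P[i-1]; print(np.arctan2(d[1],d[0]).round(3))
print("screwhead",ray("scene",(200+643/3,210+428/3),.056), ray("scene",(200+688/3,210+421/3),.067))
print("tip",ray("scene",(200+191/3,210+237/3),.105))
arm.move_gripper(0.0,20)
arm.movep([0.59,-0.07,0.28],down(np.pi/2)); print(arm.read_time(),arm.read_joint_positions())
c=wcam(); im=snapshot("wrist"); cv2.imwrite("pics/w1.png",im); np.save("w1.npy",c)
E
```

```text
[[ 0.7201 -0.1765]
 [ 0.4991 -0.1433]
 [ 0.5382  0.1134]
 [ 0.7582  0.0809]] [np.float64(0.2602), np.float64(0.2235), np.float64(0.2597), np.float64(0.2224)]
-1.718
2.992
1.42
-0.147
screwhead [0.54562157 0.24875549 0.056     ] [0.52807226 0.26444336 0.067     ]
tip [0.68944903 0.01359748 0.105     ]
3.5667 [-0.18156938  0.57929168  0.4249409   1.63390065 -0.27478775  0.98810117
  0.33690289]
```

View pics/w1.png

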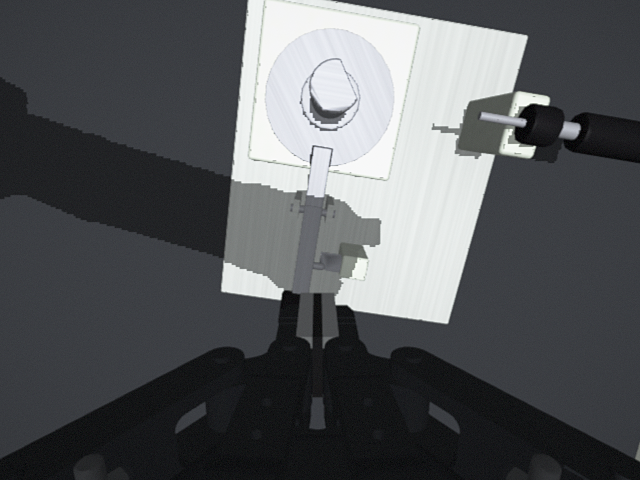

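The wrist view shows the disc centred near (330,97), the shaft's D-shaped top with its flat edge running from about (340,62) to (354,98), and the screwdriver tip at (481,116). The flat faces right and upward. Next I'll enlarge the shaft top and press the lever.

```bash
python3 - <<'E'
from h import *
c=np.load("w1.npy",allow_pickle=True).item()
print("disc",ray(0,(330,97),.036,c),ray(0,(265,97),.036,c),ray(0,(395,97),.036,c),"tip",ray(0,(481,116),.105,c),"top",ray(0,(333,86),.13,c))
im=cv2.imread("pics/w1.png"); cv2.imwrite("pics/crop2.png",cv2.resize(im[40:150,280:390],None,fx=5,fy=5,interpolation=cv2.INTER_CUBIC))
y=-0.148; ax=np.array([.5945,.0265]); pd=ax+.170*np.array([np.sin(y),-np.cos(y)]); print("paddle",pd)
q=down(np.pi/2+y)
arm.movep([*pd,.16],q); arm.line_to([*pd,.136],.1); f0=arm.read_ft_force()
for s in(0,.006,.012,.018,.023,.026,.029,.0315,.0335):
    arm.line_to([*(pd+ s*s/.17*np.array([-np.sin(y),np.cos(y)])),.131-s],.05)
    f=arm.read_ft_force()-f0; print(s,arm.read_tool_pos()[2].round(4),f.round(1))
    if f[2]>22: break
arm.line_to([*pd,.16],.1); print(arm.read_time())
cv2.imwrite("pics/s2.png",cv2.resize(snapshot("scene")[210:330,200:360],None,fx=4,fy=4))
E
```

```text
disc [0.60018508 0.02925645 0.036     ] [0.55028054 0.02916517 0.036     ] [0.65008441 0.02934772 0.036     ] tip [0.68977178 0.01295564 0.105     ] top [0.59878542 0.02704114 0.13      ]
paddle [ 0.56943175 -0.14164156]
0 0.1312 [0.3 0.6 1. ]
0.006 0.1258 [-2.4  0.7  6.6]
0.012 0.1199 [-1.1 -1.7  8. ]
0.018 0.1139 [-1.7 -2.6  6.6]
0.023 0.108 [0.1 0.2 0.9]
0.026 0.1055 [-1.1 -0.8  7.7]
0.029 0.1026 [-1.8 -2.2  7.8]
0.0315 0.1004 [-2.4 -2.3  9.9]
0.0335 0.1 [-5.  -2.  19.2]
7.7167
```

View pics/crop2.png

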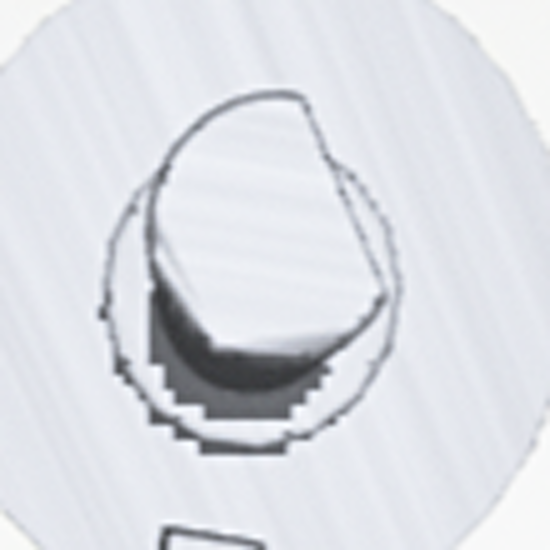

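```bash
python3 - <<'E'
from h import *
c=np.load("w1.npy",allow_pickle=True).item()
a=ray(0,(340.6,59.4),.13,c);b=ray(0,(356.6,99.4),.13,c);d=a-b;print(a,b,np.linalg.norm(d)); h=np.arctan2(-d[0],d[1])
n=np.array([np.cos(h),np.sin(h)]);print("heading",h,"rel",h+.148,"axis",(a+b)[:2]/2-.0085*n)
E
```

```text
[0.60259429 0.04001731 0.13      ] [0.61158858 0.02035181 0.13      ] 0.02162473288926024
heading 0.4289609530340073 rel 0.5769609530340073 axis [0.59936154 0.02664919]
```

View pics/s2.png

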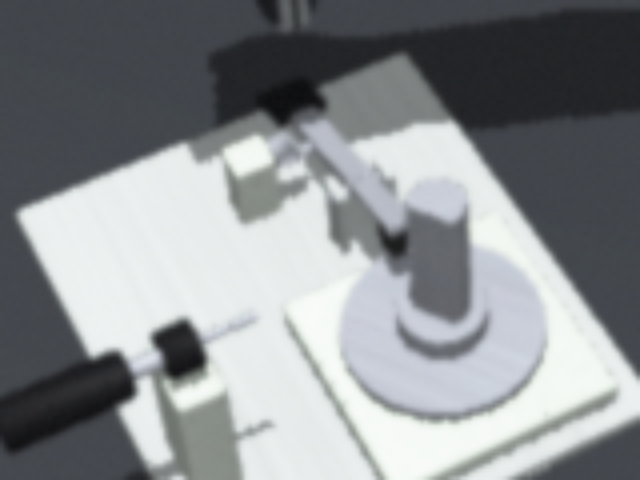

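The lever stays down, with its paddle caught next to the white block at about (290,100). The flat's chord measures 21.6 mm against the given 22 mm, and the axis estimates agree. Now I'll grip across the flat and turn it to face the screwdriver.

```bash
python3 - <<'E'
from h import *
ax=np.array([.5996,.0267]); y=-.148
def P(h): return [*(ax-.00275*np.array([np.cos(h),np.sin(h)])),.166]
def rep(m): print(m,round(arm.read_time(),2),"open",round(arm.read_opening()*85,2),"ff",arm.read_finger_force(),"F",arm.read_ft_force().round(1),"T",arm.read_wrist_torque().round(2),"p",arm.read_tool_pos().round(4))
h=.45
arm.move_gripper(.6,20)
p=P(h); arm.movep([p[0],p[1],.225],down(h+np.pi/2)); arm.line_to(p,.1); rep("at")
arm.move_gripper(0,20); rep("grip")
for k in np.linspace(h,y,7)[1:]: arm.movep(P(k),down(k+np.pi/2))
rep("turned"); arm.move_gripper(.45); rep("open"); arm.pause(.1); arm.move_gripper(0,25); rep("regrip")
R=Ro.from_quat(arm.read_eef_rot()).as_matrix(); print("tool y heading",np.arctan2(R[1,1],R[0,1]))
E
```

```text
at 9.81 open 50.99 ff 0.0 F [-0.2 -0.6  0. ] T [-0.02  0.02 -0.01] p [0.5975 0.0249 0.1662]
grip 10.17 open 22.22 ff 21.60483445652062 F [-1.1 -0.3  4.1] T [-0.15  0.51 -0.02] p [0.5972 0.0253 0.1668]
turned 11.67 open 22.16 ff 21.744073783338536 F [-1.6 -1.   5.9] T [-0.01  0.55 -0.04] p [0.5969 0.0268 0.1668]
open 11.97 open 38.35 ff 0.0 F [0.8 0.4 0.4] T [ 0.02 -0.    0.05] p [0.5969 0.0274 0.1657]
regrip 12.35 open 21.85 ff 25.763503778071026 F [ 1.4 -0.3 -0.1] T [0.05 0.02 0.01] p [0.597  0.0272 0.1659]
tool y heading -0.14798458893871458
```

```bash
python3 - <<'E'
from h import *
arm.move_gripper(.55); p=arm.read_tool_pos(); arm.line_to([p[0],p[1],.25],.2)
arm.movep([.526,.167,.24],down(np.pi/2)); arm.pause(.1)
c=wcam(); im=snapshot("wrist"); np.save("w2.npy",c); print(arm.read_time())
u=proj(0,np.array([.526,.264,.067]),c).astype(int); print(u)
x0,y0=max(0,u[0]-80),max(0,u[1]-75); print(x0,y0)
cv2.imwrite("pics/w2full.png",im); cv2.imwrite("pics/w2.png",cv2.resize(im[y0:y0+150,x0:x0+160],None,fx=4,fy=4,interpolation=cv2.INTER_CUBIC))
E
```

```text
14.1083
[315  83]
235 8
```

View pics/w2.png

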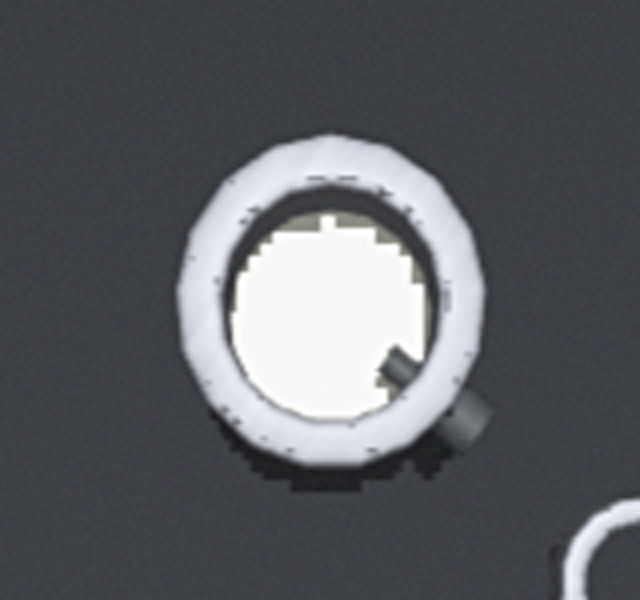

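The crop shows the collar ring centred at about (332,302) in crop pixels. Its screw point is near (389,366) and its head end near (480,430), pointing down and to the right.

```bash
python3 - <<'E'
from h import *
c=np.load("w2.npy",allow_pickle=True).item()
f=lambda a,b,z: ray(0,(235+a/4,8+b/4),z,c)[:2]
print("cam",-c["R"].T@c["t"])
ctr=f(332,302,.067); print("ctr",ctr,"inner",f(332,303.5,.067),"diam",f(178,300,.067),f(486,300,.067),f(332,135,.067),f(332,467,.067))
t,e=f(389,366,.056),f(480,430,.056); d=e-t; print(t,e,np.linalg.norm(d),"hd",np.arctan2(d[1],d[0]))
for p in(t,e): q=p-ctr; print(np.linalg.norm(q),np.arctan2(q[1],q[0]))
h=-.7
print([arm.ik([*ctr,.110],down(h+np.pi)), arm.ik([.5996,.0267,.159],down(np.pi-.148))])
E
```

```text
cam [0.52698388 0.23737953 0.30931987]
ctr [0.52755821 0.26403752] inner [0.52755764 0.26383311] diam [0.50496046 0.26439007] [0.55015587 0.26422974] [0.52761981 0.2861567 ] [0.52749378 0.24090473]
[0.53640218 0.25600039] [0.55075139 0.2465274 ] 0.0171941100760631 hd -0.5834952275200527
0.01195036559683493 -0.737639197284347
0.029060762883489646 -0.6466736062766265
[array([-0.60811157,  0.77344233,  0.17413633,  1.78598451, -0.21582163,
        0.60067877,  0.56682263]), array([-0.08975122,  0.7058474 ,  0.01441222,  1.72506765, -0.01432947,
        0.71077964,  1.35487398])]
```

```bash
python3 - <<'E'
from h import *
ctr=np.array([.5275,.2637]); q=down(-.645+np.pi)
arm.move_gripper(.75)
arm.movep([*ctr,.17],q); arm.line_to([*ctr,.106],.08); print(arm.read_ft_force().round(1))
arm.move_gripper(0,60); print(arm.read_opening()*85,arm.read_finger_force(),arm.read_ft_force().round(1),arm.read_tool_pos())
arm.line_to([*ctr,.2],.12); arm.pause(.2)
c=wcam(); im=snapshot("wrist"); np.save("w3.npy",c); cv2.imwrite("pics/w3full.png",im)
R=Ro.from_quat(arm.read_eef_rot()); p=arm.read_tool_pos()
u=proj(0,p+R.apply([0,0,.05]),c).astype(int); print(u,arm.read_time(),arm.read_ft_force().round(1))
x0,y0=u[0]-120,u[1]-100; print(x0,y0)
cv2.imwrite("pics/w3.png",cv2.resize(im[y0:y0+180,x0:x0+240],None,fx=3,fy=3,interpolation=cv2.INTER_CUBIC))
E
```

```text
[ 0.5  0.2 -0.1]
44.61644083630876 60.768595933914185 [-1.4 -0.3  5.7] [0.52785817 0.26380865 0.10707309]
[315 343] 17.4917 [-0.1  0.2 -1.2]
195 243
```

View pics/w3.png

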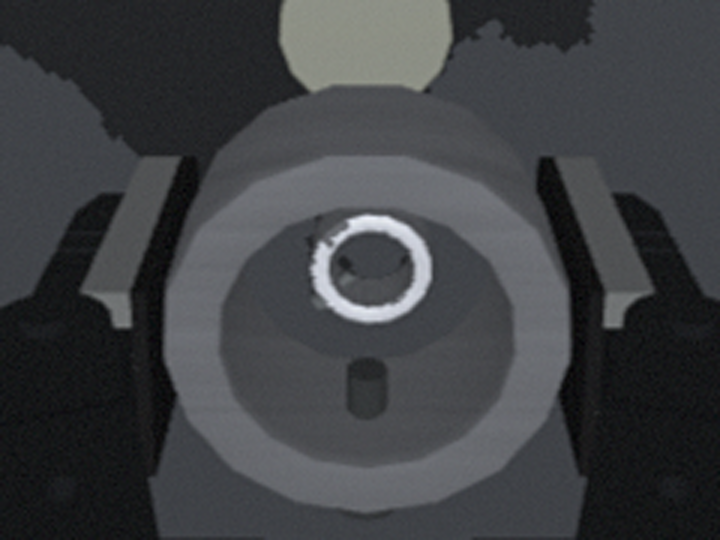

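Gripped true: the screw at x=367 lines up with the ring's centre at x=368, and the rim looks symmetric between the pads. Inserting now, watching the force.

```bash
python3 - <<'E'
from h import *
c=np.load("w3.npy",allow_pickle=True).item()
p=arm.read_tool_pos(); zt=p[2]-.0511+.011
a,b=[ray(0,(195+368/3,243+v/3),zt,c) for v in(155,512)]; R=Ro.from_quat(arm.read_eef_rot())
o=R.inv().apply((a+b)/2-p); print("rim diam",np.linalg.norm(a-b),"centre in tool",o, "p",p)
y=-.149; q=down(np.pi+y); ax=np.array([.5996,.0267])
arm.line_to([p[0],p[1],.24],.2); arm.movep([*ax,.24],q); arm.line_to([*ax,.212],.1); arm.pause(.2)
f0=arm.read_ft_force(); print("f0",f0,arm.read_tool_pos(),arm.read_time())
cv2.imwrite("pics/s4.png",snapshot("scene"))
cw=wcam(); im=snapshot("wrist"); np.save("w4.npy",cw); cv2.imwrite("pics/w4.png",im)
cv2.imwrite("pics/w4c.png",cv2.resize(im[243:423,195:435],None,fx=3,fy=3,interpolation=cv2.INTER_CUBIC))
E
```

```text
rim diam 0.04428218376753474 centre in tool [0.00090245 0.00062473 0.04009973] p [0.5272169  0.26354745 0.19925541]
f0 [-0.26467259 -0.90170959 -1.56227201] [0.60003347 0.02696235 0.21275436] 19.45
```

View pics/w4c.png

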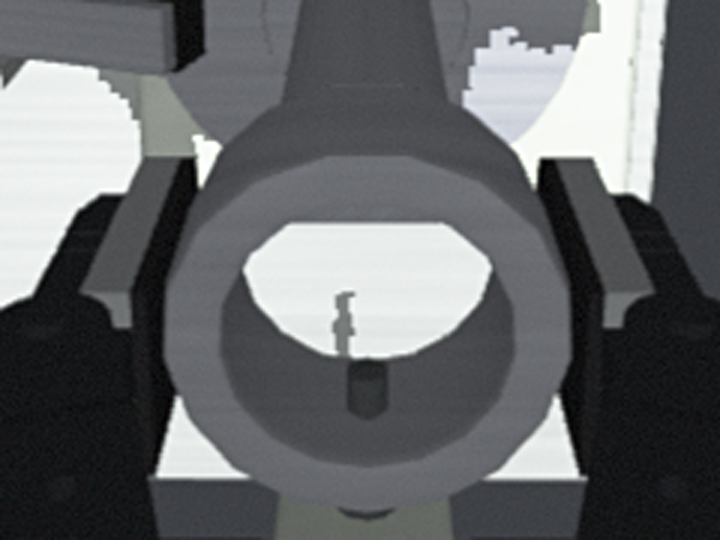

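The shaft's sides (centre x≈366) line up with the collar's bore centre (x≈368). Lowering.

```bash
python3 - <<'E'
from h import *
y=-.149; s=np.array([np.cos(y),np.sin(y)]); ax=np.array([.5996,.0267])+.0004*s
f0=arm.read_ft_force()
for z in np.r_[np.arange(.205,.1566,-.006),.1561]:
    arm.line_to([*ax,z],.04); f=arm.read_ft_force()-f0; p=arm.read_tool_pos()
    print(z.round(4),p.round(4),f.round(1))
    if np.abs(f).max()>6: print("STOP");break
print(arm.read_time(),arm.read_wrist_torque())
E
```

```text
0.205 [0.5997 0.0266 0.2045] [-0.3  0.1  0.8]
0.199 [0.5998 0.0267 0.1986] [ 0.9 -1.   1.7]
0.193 [0.5998 0.0266 0.1926] [ 0.4 -0.1  1.5]
0.187 [0.5997 0.0266 0.1866] [ 0.6 -0.5  1.2]
0.181 [0.5998 0.0266 0.1806] [ 1.  -0.5  1.4]
0.175 [0.5997 0.0266 0.1746] [ 1.1 -0.1  0.6]
0.169 [0.5998 0.0266 0.1686] [ 0.2 -0.6  1.3]
0.163 [0.5997 0.0266 0.1626] [-0.1  0.1  1.7]
0.157 [0.5997 0.0266 0.1566] [ 0.5 -0.8  1.4]
0.1561 [0.6    0.0266 0.1561] [-0.6 -0.6  0.9]
22.525 [-0.01360044 -0.06767453 -0.01918039]
```

```bash
python3 - <<'E'
from h import *
y=-.149; s=np.array([np.cos(y),np.sin(y)]); ax=np.array([.5996,.0267])
arm.pause(.2); f0=arm.read_ft_force()
for d in np.arange(0,-.0042,-.0003):
    arm.line_to([*(ax+d*s),.1561],.02); arm.pause(.15); f=np.mean([arm.read_ft_force() for _ in range(5)],0)-f0; p=arm.read_tool_pos()
    fx=f[:2]@s; print(round(d*1e3,1),((p[:2]-ax)@s*1e3).round(2),"fx",fx.round(1),"fy",(f[:2]@[-s[1],s[0]]).round(1),"fz",f[2].round(1),arm.read_wrist_torque().round(2))
    if fx>5: break
print(arm.read_time(),arm.read_tool_pos(),arm.read_opening()*85)
cv2.imwrite("pics/s5.png",np.hstack([cv2.resize(snapshot("scene")[220:340,230:350],None,fx=3.3,fy=3.3,interpolation=cv2.INTER_CUBIC),cv2.resize(snapshot("side")[170:290,230:350],None,fx=3.3,fy=3.3,interpolation=cv2.INTER_CUBIC)]))
E
```

```text
0.0 0.01 fx 0.9 fy 0.8 fz -1.5 [ 0.    0.03 -0.04]
-0.3 -0.29 fx 0.4 fy 1.2 fz -0.4 [ 0.05 -0.07  0.03]
-0.6 -0.6 fx -0.8 fy 0.6 fz -0.8 [-0.01 -0.02 -0.01]
-0.9 -0.9 fx 0.4 fy 0.6 fz -0.7 [ 0.01 -0.07  0.02]
-1.2 -1.2 fx 0.0 fy -0.4 fz -0.8 [ 0.04 -0.01  0.02]
-1.5 -1.5 fx 0.1 fy 1.4 fz -0.4 [-0.01 -0.01 -0.04]
-1.8 -1.75 fx 1.1 fy 1.9 fz -0.8 [-0.03 -0.09 -0.01]
-2.1 -1.81 fx 1.6 fy 0.1 fz -1.0 [ 0.01 -0.24 -0.04]
-2.4 -1.93 fx 3.1 fy 0.3 fz -2.0 [-0.08 -0.58 -0.03]
-2.7 -2.03 fx 5.4 fy 0.3 fz -3.3 [-0.11 -0.96 -0.03]
26.725 [0.59759405 0.02698636 0.15625869] 44.52278131038711
```

View pics/s5.png

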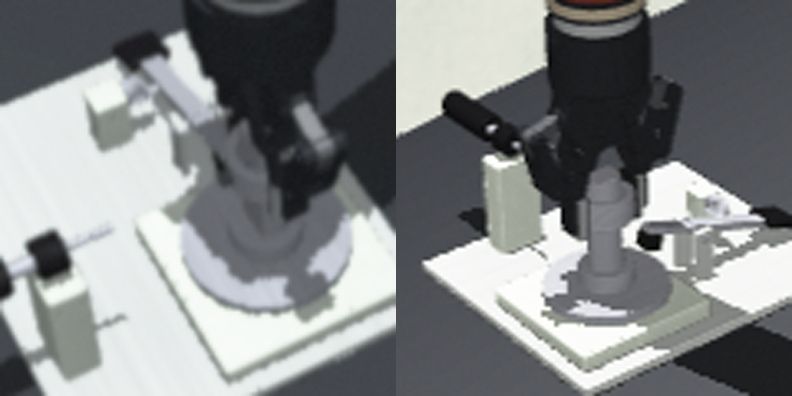

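Contact came 1.8 mm back, against about 2 mm expected, and it now holds about 5 N. Checking that it is level and the grip hasn't shifted.

```bash
python3 - <<'E'
from h import *
R=Ro.from_quat(arm.read_eef_rot()).as_matrix(); print(R[:,2],"yaw err",np.arctan2(R[1,0],R[0,0])-(np.pi-.149))
im=snapshot("wrist"); cv2.imwrite("pics/w6.png",cv2.resize(im[243:423,195:435],None,fx=3,fy=3,interpolation=cv2.INTER_CUBIC))
E
```

```text
[ 1.74394403e-03 -1.39112135e-04 -9.99998470e-01] yaw err -0.00018424739696909498
```

View pics/w6.png

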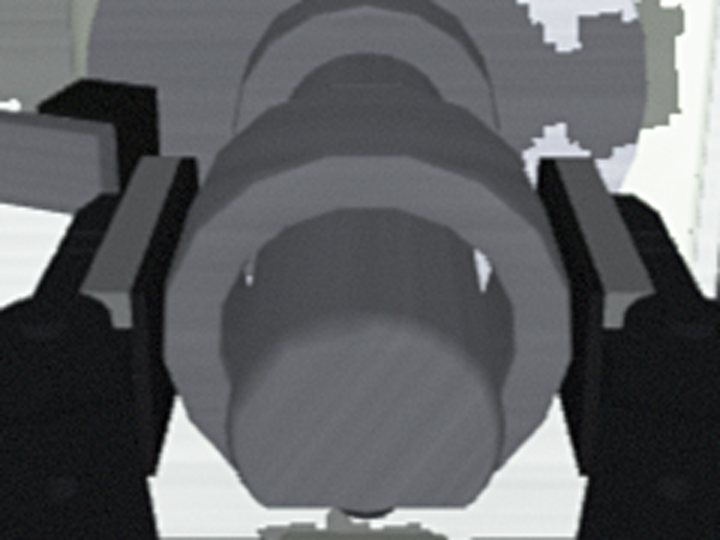

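The shaft sits centred in the bore, its flat edge is horizontal in the image at row ≈507 (square to the tool and the screw), and the rim hasn't shifted from before. Tool tilt is under 0.002 rad. Handing in.

```bash
python3 - <<'E'
from station import arm,ticket
arm.pause(.5); print(arm.read_ft_force(),arm.read_finger_force(),abs(arm.read_dq()).max(),arm.read_time()); print(ticket.finish_job())
E
```

```text
[ 4.69160159 -0.94740384 -3.99418226] 61.58088684082031 0.0022773907349819453 27.375
the job is handed in; nothing more can be done
None
```

The job is handed in at 27.4 s: the brake lever is caught down, the flat faces the screwdriver, and the collar is held level and still, set to 105 mm (not checked against the screwdriver's tip in a picture), with the screw's point bearing on the flat at about 5 N; the tape reel, jar and marker were not touched.

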